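# Set out the friction blocks for the lesson

## Robot

A 6-joint arm with a two-finger parallel gripper is mounted at the origin on the work surface. World frame = base frame: x ahead of the robot, y to its left, z up, the work surface at z = 0. Lengths are in m, angles in degrees, forces in N, time in s.
With the tool pointing down it reaches from about 0.25 to 0.725 m from the base axis. Payload 9.7 kg.
Tool frame: the origin (TCP) lies at the very end of the fingers, on their centre line; the grasp point (between the pads) lies grasp_offset behind it (grasp_offset is the distance from the TCP to the grasp point, in m); z points along the fingers, y is the line along which they close (so a half turn about z gives the same grasp; the last joint's range is limited). The gripper opens to 85 mm and grips with 20 to 120 N. Pads are 22 mm wide; open, the fingers measure 114 mm over their backs; the gripper's body (76 mm by 85 mm) begins 54 mm behind the grasp point. The pads swing forward as they close: fully open they stand 13 mm farther back than shut.
Start: joints at [70.703, 4.979, 10.078, 95.1, 0, 90], TCP at [0.182, 0.519, 0.231] pointing down, gripper open.
Joint ranges: [-179.16, 179.16], [-48.56, 103.87], [-65.8, 70.77], [-126.05, 130.52], [-82.76, 87.17], [-180, 180]. Speed limits (degrees/s): [127.2, 127.2, 147.25, 180, 180, 180].

## Interface

Orientations are given as [roll, pitch, yaw] about the fixed x, y, z axes, in that order (R = Rz(yaw) Ry(pitch) Rx(roll)).
In Python, from workcell import get_obs, camera, calibration, job_done, recognise, cut_out, mark_of, grasp_offset gives the robot as it stands.
- The arm moves only by the tool servo_tool, never from a script. Its argument "moves" is a list of rows, each a list of 3 entries, a list of its own where there are three numbers: the turn, a rotation vector about the tool's x, y, z in degrees, then the shift along the tool's x, y, z in m, then the opening in per cent of the stroke, from 0 (shut) to 100 (fully open). In form: [[[ax, ay, az], [x, y, z], claw], ...]. A call has 1 to 12 rows; each row shifts and turns the commanded pose from where the row before left it, along the tool's axes as they then stand; what a row does not reach is not made up. A row lasts 1/10 s, in which the tool goes at most 50 mm and 8.59 degrees, less where a joint would pass 70% of its speed; a pose out of reach is approached as far as the arm can. A call is refused whole if a number of a shift passes 0.05 or a number of a turn 8.59, either way. A call with a gripper value outside its range is refused whole. The fingers move at their own pace and stop on an object; "force" is the grip in N (left out, the last holds). Time passes only in rows, so rows that do not move let the fingers close. It gives the time, the measured TCP pose, the force, the opening and the grip force at its end, in the units of the state.
- get_obs(): the state, without advancing time (a new reading comes with each control period).
- camera(name): name is "scene" or "top" or "wrist"; returns (picture, depth): 420x560x3 uint8, red, green, blue; 420x560 float32, m along the optical axis (not along the pixel's ray), 0 where there is no reading.
- calibration(name): a dict with "camera_matrix" (3x3 intrinsics, pixels), "R" (3x3) and "t" (3): a world point X has camera coordinates R X + t. Camera axes: x right, y down, z forward; pixel columns grow to the right and rows downward; lengths in m; the calibration is good to about 2 mm. A picture is of the moment at which its call begins: read the wrist's pose just before it. calibration takes no time and is no camera call; for the wrist camera it gives the pose at the moment of the call.
- job_done(): hands the job in; it is judged then, once.
Trained networks look in the newest picture that a camera, given by its name, has taken for a name from the list of things; names that differ only in an ending like _2 or _b are one class to them, and where a whole thing is asked for, a point or a joint stands for the part that bears it (a point fixed in the world has none). Each returns a list of dicts, best first, with "score" (0 to 1); they miss things now and then, are a little off and sometimes report something else, mostly with a low value. They report only what shows in the picture. A call takes as long as a camera call. They do not tell look-alikes from the thing itself.
- recognise(name, camera): "xyz" ([x, y, z] in m, in the coordinates of the camera as it stood for that picture, good to about 4 mm: the middle of the surface that is visible of it).
- cut_out(name, camera): "mask" (420x560 bool, what is visible of it).
- mark_of(name, camera): "xyz" ([x, y, z] in m, in the coordinates of the camera as it stood for that picture, good to about 4 mm: a listed point, or the origin of a listed thing).
The state is a dict: "time": time; "q": joint angles; "qd": joint speeds; "joint_efforts": joint torques, N m; "ee_pos": TCP position; "tcp_rot": TCP orientation; "wrist_force": force on the tool from outside, world axes, zero at the start; "torque": the same for the moment, N m; "opening": finger opening in m; "grasp_force": force on a finger pad.
Only numpy, scipy, OpenCV 4.12 (cv2) and the standard library are available. Lean on these libraries where they do the work, as an engineer would, in place of code of your own. Each camera call takes 0.05 s, during which the arm holds its last target. There are 200 camera calls.

## Task

Set out the wooden friction blocks for the lesson: take the spare block out of each compartment of the case, sliding open the cover over it (one cover at a time), and leave both covers fully shut. Nudge these and all the blocks lying on the mat into one even row, upright, each centred along one of the printed lines with its end flush against the long ledge, filling the lines one after another from the ledge's short return without leaving one empty. Leave the bottles and the spoon alone.

Things in the scene. Friction and masses are not known exactly. Their poses are not given: they have to be found in the camera images.
- block1_c (a point): wooden friction block, about 80 g, all alike: slab 100 x 44 x 20 mm with an upright grip rib 60 mm long, 12 mm thick, 22 mm high along the middle of its top (42 mm high in all). This point is at its centre, 21 mm above its underside; x along its length, z up. Starts askew on the mat; may be absent.
- block2_c (a point): wooden friction block, about 80 g, all alike: slab 100 x 44 x 20 mm with an upright grip rib 60 mm long, 12 mm thick, 22 mm high along the middle of its top (42 mm high in all). This point is at its centre, 21 mm above its underside; x along its length, z up. Starts askew on the mat; may be absent.
- block3_c (a point): wooden friction block, about 80 g, all alike: slab 100 x 44 x 20 mm with an upright grip rib 60 mm long, 12 mm thick, 22 mm high along the middle of its top (42 mm high in all). This point is at its centre, 21 mm above its underside; x along its length, z up. Starts askew on the mat; may be absent.
- block4_c (a point): wooden friction block, about 80 g, all alike: slab 100 x 44 x 20 mm with an upright grip rib 60 mm long, 12 mm thick, 22 mm high along the middle of its top (42 mm high in all). This point is at its centre, 21 mm above its underside; x along its length, z up. A spare: starts lying on the floor of the left compartment of the case; always present.
- block5_c (a point): wooden friction block, about 80 g, all alike: slab 100 x 44 x 20 mm with an upright grip rib 60 mm long, 12 mm thick, 22 mm high along the middle of its top (42 mm high in all). This point is at its centre, 21 mm above its underside; x along its length, z up. A spare: starts lying on the floor of the right compartment of the case; always present.
- mat: fixed grey mat, 250 x 400 mm, 1 mm thick, origin at bench height; blocks on it lie at bench height. Aluminium ledge along its far (+x) edge, 20 mm high, inner face at x = 100 mm; a short return of equal height stands square to it at the +y end, inner face y = 180 mm, x -50 to 100 mm; both 15 mm thick. Five black lines along x at y = 124, 52, -20, -92, -164 mm
- place1 (a point): point 21 mm above the mat where the centre of a block is when it lies centred along line 1 with its end against the ledge (mat's x = +50 mm); line 1 is next to the return, line 5 is the farthest from it. Axes as the mat's
- place2 (a point): point 21 mm above the mat where the centre of a block is when it lies centred along line 2 with its end against the ledge (mat's x = +50 mm); line 1 is next to the return, line 5 is the farthest from it. Axes as the mat's
- place3 (a point): point 21 mm above the mat where the centre of a block is when it lies centred along line 3 with its end against the ledge (mat's x = +50 mm); line 1 is next to the return, line 5 is the farthest from it. Axes as the mat's
- place4 (a point): point 21 mm above the mat where the centre of a block is when it lies centred along line 4 with its end against the ledge (mat's x = +50 mm); line 1 is next to the return, line 5 is the farthest from it. Axes as the mat's
- place5 (a point): point 21 mm above the mat where the centre of a block is when it lies centred along line 5 with its end against the ledge (mat's x = +50 mm); line 1 is next to the return, line 5 is the farthest from it. Axes as the mat's
- case: fixed open-topped wooden case, 200 (x) x 360 (y) mm, walls 8 mm thick, 52 mm high, floor 6 mm thick, origin under its centre. A 6 mm divider at y = 0 makes a left (+y) and a right (-y) compartment, each 184 x 169 mm. Two clear bypass covers on top: cover_left (upper) shuts the left half, cover_right (lower) the right half
- cover_left (a joint): left cover: 0 m = fully shut, grows as it slides to the case's -y, to a stop at 0.13 m (fully open, lying over the other cover); stays where left, about 2 N to slide. Starts up to 12 mm ajar. Fully open, its compartment is clear from 47 mm off the case's middle to the end wall. Open one cover at a time
- cover_left_grip (a point): centre of the left cover's grip: upright aluminium bar, 70 mm along the case's x, 14 mm thick along y, its top 92 mm above the bench (15 mm above this point); cover surface 62 mm above the bench. At the case's y = +155 mm when shut; moves with the cover. Axes as the case's
- cover_right (a joint): right cover: 0 m = fully shut, grows as it slides to the case's +y, to a stop at 0.13 m (fully open, lying under the other cover); stays where left, about 2 N to slide. Starts up to 12 mm ajar. Fully open, its compartment is clear from 47 mm off the case's middle to the end wall. Open one cover at a time
- cover_right_grip (a point): centre of the right cover's grip: upright aluminium bar, 70 mm along the case's x, 14 mm thick along y, its top 92 mm above the bench (15 mm above this point); cover surface 55.5 mm above the bench. At the case's y = -155 mm when shut; moves with the cover. Axes as the case's
- case_left (a point): middle of the left compartment, 27 mm above the bench (the height of the centre of a block lying there)
- case_right (a point): middle of the right compartment, 27 mm above the bench (the height of the centre of a block lying there)
- glue: bystander: white glue bottle, 68 mm across, 170 mm high, beyond the work; origin at its underside
- lotion: bystander: white bottle with a black cap, 64 mm across, 190 mm high, beyond the work; origin at its underside
- scoop: bystander: green plastic spoon lying on the bench beyond the work, long axis x
There are look-alikes about, which are no part of the job. Leave any green or purple look-alike of the part that bears block2_c alone.

How it is judged (in metres and radians):
On the way, in this order (a step that is already met when the one before it is completed fails the run):
1. a cover of the case is slid well open (value of joint any of cover_left, cover_right above 0.09 m), for 0.2 s.
2. every spare block is out of the case ((height (world z) of block4_c above 0.085 m or x of block4_c in the frame of case above 0.11 m or x of block4_c in the frame of case below -0.11 m or y of block4_c in the frame of case above 0.19 m or y of block4_c in the frame of case below -0.19 m) and (height (world z) of block5_c above 0.085 m or x of block5_c in the frame of case above 0.11 m or x of block5_c in the frame of case below -0.11 m or y of block5_c in the frame of case above 0.19 m or y of block5_c in the frame of case below -0.19 m)), for 0.1 s.
3. both covers are fully shut again, with the spare blocks outside the case (value of joint each of cover_left, cover_right below 0.008 m and (x of block4_c in the frame of case above 0.11 m or x of block4_c in the frame of case below -0.11 m or y of block4_c in the frame of case above 0.19 m or y of block4_c in the frame of case below -0.19 m) and (x of block5_c in the frame of case above 0.11 m or x of block5_c in the frame of case below -0.11 m or y of block5_c in the frame of case above 0.19 m or y of block5_c in the frame of case below -0.19 m)), for 0.2 s.
At the end, for the whole second after the job is handed in: Every block lies upright and flat on the mat with its centre within 10 mm of the place on a line where it is centred and flush with the ledge, within 0.1 rad of the line's direction; the occupied lines run from line 1 (next to the return) without a gap; both covers are within 8 mm of shut ((horizontal distance between block1_c and place1 below 0.01 m or horizontal distance between block1_c and place2 below 0.01 m or horizontal distance between block1_c and place3 below 0.01 m or horizontal distance between block1_c and place4 below 0.01 m or horizontal distance between block1_c and place5 below 0.01 m) and angle between the x axis of each of block1_c, block2_c, block3_c, block4_c, block5_c and the x axis of mat, either way round below 0.1 rad and height (world z) of each of block1_c, block2_c, block3_c, block4_c, block5_c below 0.027 m and angle between each of block1_c, block2_c, block3_c, block4_c, block5_c's own z axis and vertical below 0.15 rad and (horizontal distance between block2_c and place1 below 0.01 m or horizontal distance between block2_c and place2 below 0.01 m or horizontal distance between block2_c and place3 below 0.01 m or horizontal distance between block2_c and place4 below 0.01 m or horizontal distance between block2_c and place5 below 0.01 m) and (horizontal distance between block3_c and place1 below 0.01 m or horizontal distance between block3_c and place2 below 0.01 m or horizontal distance between block3_c and place3 below 0.01 m or horizontal distance between block3_c and place4 below 0.01 m or horizontal distance between block3_c and place5 below 0.01 m) and (horizontal distance between block4_c and place1 below 0.01 m or horizontal distance between block4_c and place2 below 0.01 m or horizontal distance between block4_c and place3 below 0.01 m or horizontal distance between block4_c and place4 below 0.01 m or horizontal distance between block4_c and place5 below 0.01 m) and (horizontal distance between block5_c and place1 below 0.01 m or horizontal distance between block5_c and place2 below 0.01 m or horizontal distance between block5_c and place3 below 0.01 m or horizontal distance between block5_c and place4 below 0.01 m or horizontal distance between block5_c and place5 below 0.01 m) and horizontal distance between any of block1_c, block2_c, block3_c, block4_c, block5_c and place1 below 0.01 m and (horizontal distance between any of block1_c, block2_c, block3_c, block4_c, block5_c and place1 below 0.01 m or not (horizontal distance between any of block1_c, block2_c, block3_c, block4_c, block5_c and place2 below 0.01 m)) and (horizontal distance between any of block1_c, block2_c, block3_c, block4_c, block5_c and place2 below 0.01 m or not (horizontal distance between any of block1_c, block2_c, block3_c, block4_c, block5_c and place3 below 0.01 m)) and (horizontal distance between any of block1_c, block2_c, block3_c, block4_c, block5_c and place3 below 0.01 m or not (horizontal distance between any of block1_c, block2_c, block3_c, block4_c, block5_c and place4 below 0.01 m)) and (horizontal distance between any of block1_c, block2_c, block3_c, block4_c, block5_c and place4 below 0.01 m or not (horizontal distance between any of block1_c, block2_c, block3_c, block4_c, block5_c and place5 below 0.01 m)) and value of joint each of cover_left, cover_right below 0.008 m); the robot touches nothing.
It fails at once if both covers are slid open at the same time (value of joint each of cover_left, cover_right above 0.05 m).
It fails at once if the glue bottle is disturbed (distance of glue from where it was at the start of the episode above 0.03 m).
It fails at once if the bottle is disturbed (distance of lotion from where it was at the start of the episode above 0.03 m).
It fails at once if the spoon is disturbed (distance of scoop from where it was at the start of the episode above 0.03 m).
Of block1, block2, block3 only 1 to 3 are there at a start; the rules pass over those that are not, and their reading is None.
At some moment in a run one of block1, block2, block3 may be knocked a few centimetres aside while the robot is not near it.
Once in a run the grip may slacken for a moment while it holds something.
It also fails if it takes over 192 s, if anything falls off the work surface, if the arm or the gripper's body presses on something with over 40 N, if the wrist force passes 120 N, or if a joint passes its speed limit or range.

## Working session

There is one attempt and no reset: what is moved stays moved. The work goes in short steps, Python scripts to look and compute and a tool call to move; the robot and the scene stay as the last step left them, time stands still between calls to the robot, and variables do not carry over. Pictures are saved under pics/ and viewed, at most 14 in all, crops included, and the job is handed in when it is done.

Besides the shell and the picture viewer there is one more tool, called after ">>>" as name(argument=value, ...), one argument or row to a line, values as JSON. servo_tool: Moves the arm, as the interface text tells. Its arguments: {"type":"object","properties":{"moves":{"type":"array"},"force":{"type":"number"}},"required":["moves"]}

```bash
ls; mkdir -p pics; cat > h.py <<'E'
import numpy as np, cv2
from workcell import *
def w(cam,p):
    c=calibration(cam); return np.array(c["R"]).T@(np.array(p)-np.array(c["t"]))
def save(cam,n):
    im,d=camera(cam); cv2.imwrite(f"pics/{n}.png",im[:,:,::-1]); return im,d
def cloud(cam,d):
    c=calibration(cam);K=np.array(c["camera_matrix"]);v,u=np.indices(d.shape)
    P=np.stack([(u-K[0,2])/K[0,0]*d,(v-K[1,2])/K[1,1]*d,d],-1)
    return (P-np.array(c["t"]))@np.array(c["R"])
E
python3 - <<'E'
from h import *
print(get_obs(),grasp_offset)
for cam in ["top","scene"]:
    im,d=save(cam,cam+"0")
    for n in ["block2_c","mat","case","cover_left_grip","cover_right_grip","block4_c","place1","place5"]:
        print(cam,n,[(round(r["score"],2),w(cam,r["xyz"]).round(3).tolist()) for r in mark_of(n,cam)][:6])
a=cv2.imread("pics/top0.png");
E
```

```text
pics
{'time': 0.0, 'q': array([ 7.07030355e+01,  5.01182588e+00,  1.00360645e+01,  9.50975112e+01,
       -7.79068579e-05,  8.99987199e+01]), 'qd': array([ 0.01622679, -0.05186786,  0.02991686, -0.06751771, -0.04225321,
       -0.09330769]), 'joint_efforts': array([-4.70951636e-04, -5.20390606e+01,  4.64803219e+01,  1.63072301e-02,
        2.56154999e-05, -3.57394200e-06]), 'ee_pos': array([0.18168856, 0.51890805, 0.23059051]), 'tcp_rot': array([-1.79926727e+02,  7.62697994e-05,  1.60704316e+02]), 'wrist_force': array([ 0.60419004,  0.15279198, -0.2590666 ]), 'torque': array([-0.00984945, -0.02566796, -0.00436263]), 'grasp_force': 0.0, 'opening': 0.08573170544726899} 0.0187
top block2_c [(0.96, [0.283, 0.486, 0.02]), (0.83, [0.45, 0.488, 0.02]), (0.72, [0.496, 0.19, 0.024]), (0.69, [0.265, 0.314, 0.022]), (0.69, [0.319, -0.172, 0.022])]
top mat [(0.79, [0.508, 0.195, 0.002])]
top case [(0.64, [0.523, -0.22, 0.003]), (0.3, [0.715, -0.295, -0.002])]
top cover_left_grip [(0.76, [0.539, -0.072, 0.076])]
top cover_right_grip [(0.97, [0.506, -0.371, 0.077])]
top block4_c [(0.43, [0.496, 0.
[... 457 characters left out ...]
(0.65, [0.494, 0.194, 0.022]), (0.63, [0.269, 0.316, 0.024])]
scene mat [(0.98, [0.505, 0.203, -0.0])]
scene case [(0.55, [0.526, -0.22, -0.0]), (0.55, [0.558, 0.179, 0.018]), (0.52, [0.509, 0.202, -0.004]), (0.34, [0.723, -0.294, -0.0])]
scene cover_left_grip [(0.97, [0.536, -0.07, 0.076])]
scene cover_right_grip [(0.63, [0.513, -0.371, 0.077])]
scene block4_c []
scene place1 [(0.94, [0.562, 0.248, 0.02]), (0.93, [0.556, 0.179, 0.017]), (0.89, [0.553, 0.105, 0.018]), (0.82, [0.548, 0.036, 0.023]), (0.61, [0.569, 0.32, 0.024])]
scene place5 [(0.94, [0.562, 0.248, 0.02]), (0.93, [0.556, 0.179, 0.017]), (0.89, [0.553, 0.105, 0.018]), (0.82, [0.548, 0.036, 0.023]), (0.61, [0.569, 0.32, 0.024])]
```

View pics/top0.png

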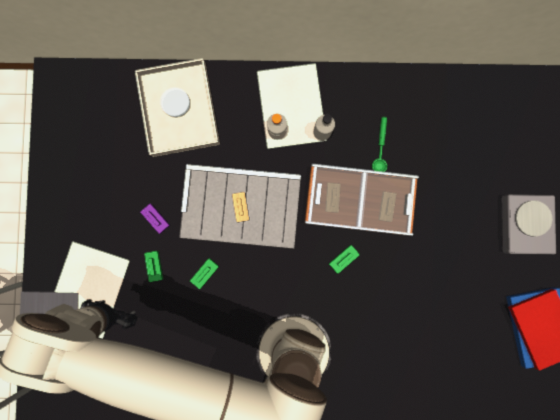

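View pics/scene0.png

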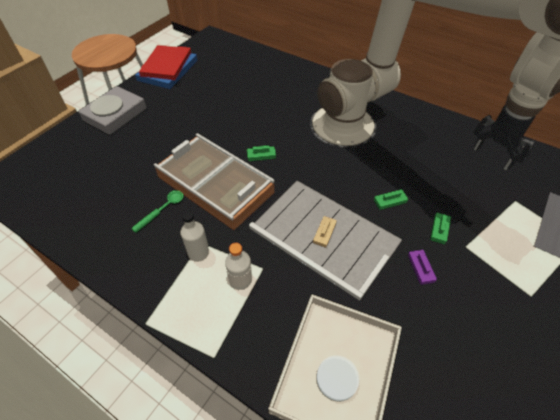

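The only wooden block on the mat is at top px (240,207). The green and purple pieces are look-alikes, and the two spares show through the covers at (333,197) and (388,206). I'll turn the tool to about yaw -5° and go above the mat.

>>> servo_tool(
  moves=[
    [[0, 0, 8.59], [0, 0, 0], 40],
    [[0, 0, 8.59], [0, 0, 0], 40],
    [[0, 0, 8.59], [0, 0, 0], 40],
    [[0, 0, 8.59], [0, 0, 0], 40],
    [[0, 0, 8.59], [0, 0, 0], 40],
    [[0, 0, 8.59], [0, 0, 0], 40],
    [[0, 0, 8.59], [0, 0, 0], 40],
    [[0, 0, 8.59], [0, 0, 0], 40],
    [[0, 0, 8.59], [0, 0, 0], 40],
    [[0, 0, 8.59], [0, 0, 0], 40],
    [[0, 0, 8.59], [0, 0, 0], 40],
    [[0, 0, 8.59], [0, 0, 0], 40],
  ],
  force=40,
)

```text
time: 2.1
ee_pos: [0.2358, 0.4938, 0.2312]
tcp_rot: [-177.3, 0.2, 63.2]
wrist_force: [1.0, 0.7, -0.1]
opening: 0.0342
grasp_force: 0.0
```

>>> servo_tool(
  moves=[
    [[0, 0, 8.59], [0, 0, 0], 40],
    [[0, 0, 8.59], [0, 0, 0], 40],
    [[0, 0, 8.59], [0, 0, 0], 40],
    [[0, 0, 8.59], [0, 0, 0], 40],
    [[0, 0, 8.59], [0, 0, 0], 40],
    [[0, 0, 8.59], [0, 0, 0], 40],
    [[0, 0, 8.59], [0, 0, 0], 40],
    [[0, 0, 2], [0, 0, 0], 40],
    [[0, 0, 0], [0, 0, 0], 40],
  ],
)

```text
time: 3.0
ee_pos: [0.4264, 0.2831, 0.2317]
tcp_rot: [-167.1, 8.5, 26.5]
wrist_force: [-0.3, 0.4, -0.6]
opening: 0.0344
grasp_force: 0.0
```

>>> servo_tool(
  moves=[
    [[0, 0, 0], [0.025, 0.025, -0.006], 40],
    [[0, 0, 0], [0.025, 0.025, -0.006], 40],
    [[0, 0, 0], [0.025, 0.025, -0.006], 40],
    [[0, 0, 0], [0.025, 0.025, -0.006], 40],
    [[0, 0, 0], [0.025, 0.025, -0.006], 40],
    [[0, 0, 0], [0.025, 0.025, -0.006], 40],
    [[0, 0, 0], [0.025, 0.025, -0.006], 40],
    [[0, 0, 0], [0.025, 0.025, -0.006], 40],
    [[0, 0, 0], [0.025, 0.025, -0.006], 40],
    [[0, 0, 0], [0.025, 0.025, -0.006], 40],
    [[0, 0, 0], [0.025, 0.025, -0.006], 40],
    [[0, 0, 0], [0, 0, 0], 40],
  ],
)

```text
time: 4.2
ee_pos: [0.7447, 0.1502, 0.1717]
tcp_rot: [-168.0, 5.7, 26.1]
wrist_force: [-0.1, -0.7, 1.1]
opening: 0.0342
grasp_force: 0.0
```

```bash
python3 -c "
from h import *
o=get_obs();print(o['q'].round(1),o['ee_pos'],o['tcp_rot'])"
```

```text
[  7.8  54.   70.7 116.    9.7 161.6] [0.74472617 0.15024964 0.17168386] [-167.95257258    5.66620838   26.06070479]
```

q6 hit its end, because yaw = q1 + 180 − q6. I'll back off and use yaw 175, which is the same grasp.

>>> servo_tool(
  moves=[
    [[0, 0, -4], [-0.028, -0.014, -0.012], 40],
    [[0, 0, 0], [-0.028, -0.014, -0.012], 40],
    [[0, 0, 0], [-0.028, -0.014, -0.012], 40],
    [[0, 0, 0], [-0.028, -0.014, -0.012], 40],
    [[0, 0, 0], [-0.028, -0.014, -0.012], 40],
    [[0, 0, 0], [-0.028, -0.014, -0.012], 40],
    [[0, 0, 0], [-0.028, -0.014, -0.012], 40],
    [[0, 0, 0], [-0.028, -0.014, -0.012], 40],
    [[0, 0, 0], [0, 0, 0], 40],
  ],
)

```text
time: 5.1
ee_pos: [0.5151, 0.1258, 0.3157]
tcp_rot: [-167.8, 4.4, 29.7]
wrist_force: [0.3, -0.1, 0.6]
opening: 0.0341
grasp_force: 0.0
```

```bash
cat >> h.py <<'E'
from scipy.spatial.transform import Rotation as Ro
def go(x,y,z,yaw,p=True):
    o=get_obs(); R=Ro.from_euler('xyz',o['tcp_rot'],degrees=True); T=Ro.from_euler('xyz',[180,0,yaw],degrees=True)
    rv=(R.inv()*T).as_rotvec(degrees=True); d=np.array([x,y,z])-o['ee_pos']
    print('t',round(o['time'],1),'pos',o['ee_pos'].round(4),o['tcp_rot'].round(1),'q1,6',o['q'][[0,5]].round(0))
    print('rotvec',rv.round(2),'shift after turn',T.inv().apply(d).round(4),'now',R.inv().apply(d).round(4),'n>',(np.linalg.norm(d)/.05).round(1))
E
python3 -c "
from h import *
go(.45,.19,.3,176)"
```

```text
t 5.1 pos [0.5151 0.1258 0.3157] [-167.8    4.4   29.7] q1,6 [  8. 158.]
rotvec [ -10.35  -13.91 -145.94] shift after turn [0.0694 0.0595 0.0157] now [-0.0234 -0.0823  0.0358] n> 1.9
```

>>> servo_tool(
  moves=[
    [[-0.57, -0.77, -8.1], [0, 0, 0], 40],
    [[-0.57, -0.77, -8.1], [0, 0, 0], 40],
    [[-0.57, -0.77, -8.1], [0, 0, 0], 40],
    [[-0.57, -0.77, -8.1], [0, 0, 0], 40],
    [[-0.57, -0.77, -8.1], [0, 0, 0], 40],
    [[-0.57, -0.77, -8.1], [0, 0, 0], 40],
    [[-0.57, -0.77, -8.1], [0, 0, 0], 40],
    [[-0.57, -0.77, -8.1], [0, 0, 0], 40],
    [[-0.57, -0.77, -8.1], [0, 0, 0], 40],
    [[-0.57, -0.77, -8.1], [0, 0, 0], 40],
    [[-0.57, -0.77, -8.1], [0, 0, 0], 40],
    [[-0.57, -0.77, -8.1], [0, 0, 0], 40],
  ],
)

```text
time: 6.3
ee_pos: [0.5178, 0.1261, 0.3104]
tcp_rot: [-174.8, -3.0, 127.4]
wrist_force: [-0.3, 0.0, 0.0]
opening: 0.0341
grasp_force: 0.0
```

>>> servo_tool(
  moves=[
    [[-0.57, -0.77, -8.1], [0, 0, 0], 40],
    [[-0.57, -0.77, -8.1], [0, 0, 0], 40],
    [[-0.57, -0.77, -8.1], [0, 0, 0], 40],
    [[-0.57, -0.77, -8.1], [0, 0, 0], 40],
    [[-0.57, -0.77, -8.1], [0, 0, 0], 40],
    [[-0.57, -0.77, -8.1], [0, 0, 0], 40],
    [[0, 0, 0], [0.035, 0.03, 0.008], 40],
    [[0, 0, 0], [0.035, 0.03, 0.008], 40],
    [[0, 0, 0], [0, 0, 0], 40],
  ],
)

```text
time: 7.2
ee_pos: [0.4491, 0.1933, 0.295]
tcp_rot: [180.0, -0.5, 176.0]
wrist_force: [0.2, 0.5, 0.3]
opening: 0.0345
grasp_force: 0.0
```

```bash
python3 - <<'E'
from h import *
go(.45,.19,.3,176)
im,d=save("wrist","w1")
for n in ["block2_c","mat","place1"]:
    print(n,[(round(r["score"],2),w("wrist",r["xyz"]).round(4).tolist()) for r in mark_of(n,"wrist")][:6])
im,d=save("top","top1")
for n in ["glue","lotion","block2_c"]:
    print(n,[(round(r["score"],2),w("top",r["xyz"]).round(4).tolist()) for r in mark_of(n,"top")][:6])
E
```

```text
t 7.2 pos [0.4491 0.1933 0.295 ] [180.   -0.5 176. ] q1,6 [23. 27.]
rotvec [ 0.02 -0.54  0.03] shift after turn [-0.0011 -0.0032 -0.005 ] now [-0.001  -0.0032 -0.005 ] n> 0.1
block2_c [(0.9, [0.4997, 0.1927, 0.025]), (0.8, [0.2828, 0.4888, 0.0213]), (0.6, [0.4524, 0.4892, 0.0225])]
mat [(0.68, [0.5113, 0.1942, -0.0003])]
place1 [(0.97, [0.5661, 0.2464, 0.0177]), (0.83, [0.5549, 0.0983, 0.0205]), (0.8, [0.549, 0.0281, 0.0196]), (0.77, [0.5693, 0.3132, 0.0197]), (0.66, [0.5583, 0.1721, 0.0163])]
glue [(0.92, [0.7691, 0.0704, 0.0011])]
lotion [(0.58, [0.7629, -0.0894, 0.0014])]
block2_c [(0.72, [0.4491, 0.4906, 0.0176]), (0.69, [0.3194, -0.1687, 0.0225]), (0.56, [0.2856, 0.4845, 0.0202]), (0.48, [0.4953, 0.1886, 0.0234]), (0.46, [0.2624, 0.3121, 0.0234])]
```

View pics/w1.png

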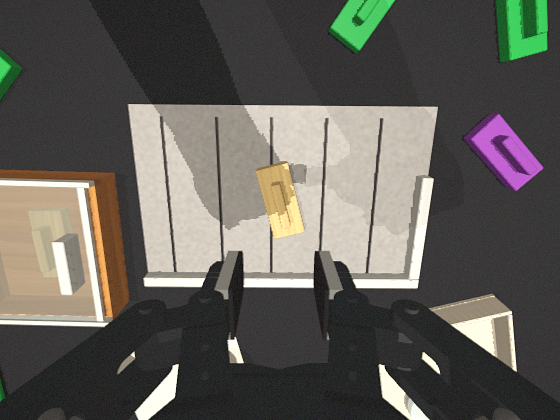

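The wrist view shows the whole mat: lines at columns 162–381, the ledge at row 280, the return at (420,230), and the block at (280,200). I'll work out the mat and block poses from depth and pixels.

```bash
cat >> h.py <<'E'
def blk(P,c,zt,r=.07):
    m=(abs(P[...,2]-zt)<.005)&(np.hypot(P[...,0]-c[0],P[...,1]-c[1])<r)
    q=P[m][:,:2].astype(np.float32); (cx,cy),(a,b),an=cv2.minAreaRect(q)
    s=np.linalg.svd(q-q.mean(0),full_matrices=False)[2][0]
    print('blk n',len(q),'mean',q.mean(0).round(4),'rect',round(cx,4),round(cy,4),round(a,4),round(b,4),'dir',round(np.degrees(np.arctan2(s[1],s[0]))%180,1))
E
python3 - <<'E'
from h import *
im,d=save("wrist","w2")
P=cloud("wrist",d)
blk(P,(.4985,.192),.042)
g=im.max(2).astype(int)
m=(g<70)&(abs(P[...,2]-.001)<.006)&(P[...,0]>.39)&(P[...,0]<.60)
# line pixels in the mat: dark, thin
mm=cv2.morphologyEx((g).astype(np.uint8),cv2.MORPH_BLACKHAT,np.ones((3,9),np.uint8))
m=(mm>60)&(abs(P[...,2])<.008)
n,lab,st,_=cv2.connectedComponentsWithStats(m.astype(np.uint8))
for i in range(1,n):
    if st[i,3]>60:
        q=P[lab==i][:,:2];s=np.linalg.svd(q-q.mean(0),full_matrices=False)[2][0]
        print(st[i,:4],q.mean(0).round(4),np.degrees(np.arctan(s[1]/s[0])).round(2),q[:,0].min().round(3),q[:,0].max().round(3))
# ledge top points
L=P[(abs(P[...,2]-.02)<.004)&(P[...,0]>.58)&(P[...,0]<.66)&(P[...,1]>.04)&(P[...,1]<.33)]
print(len(L),L.mean(0),np.degrees(np.polyfit(L[:,1],L[:,0],1)),cv2.minAreaRect(L[:,:2].astype(np.float32)))
E
```

```text
blk n 425 mean [0.4922 0.1942] rect 0.493 0.1942 0.0592 0.012 dir 10.3
[162 115  18 156] [0.4763 0.0379] -4.35 0.372 0.594
[218 115   9 141] [0.4728 0.1104] -4.39 0.378 0.575
[322 115  10 136] [0.4796 0.2541] -4.38 0.388 0.578
[369 115  18 157] [0.4977 0.3249] -4.38 0.394 0.617
[ 90 187  17 111] [ 0.5404 -0.0772] -5.64 0.459 0.629
1203 [0.61445022 0.19069876 0.01929689] [ 4.48312762 34.3504775 ] ((0.615045964717865, 0.1850716918706894), (0.29062268137931824, 0.016326837241649628), 85.55191040039062)
```

Mat yaw is −4.4°. place1 ≈ (0.568,0.320), place2 ≈ (0.562,0.248), place3 ≈ (0.557,0.176). I'll grasp the mat block by its rib.

>>> servo_tool(
  moves=[
    [[0, -0.5, -7.1], [0, 0, 0], 40],
    [[0, 0, -7.2], [0, 0, 0], 40],
    [[0, 0, 0], [-0.043, -0.007, 0.015], 40],
    [[0, 0, 0], [0, 0, 0.04], 40],
    [[0, 0, 0], [0, 0, 0.04], 40],
    [[0, 0, 0], [0, 0, 0.04], 40],
    [[0, 0, 0], [0, 0, 0.04], 40],
    [[0, 0, 0], [0, 0, 0.04], 40],
    [[0, 0, 0], [0, 0, 0.025], 40],
    [[0, 0, 0], [0, 0, 0], 40],
  ],
)

```text
time: 8.65
ee_pos: [0.4923, 0.189, 0.0488]
tcp_rot: [-179.9, -0.6, -170.0]
wrist_force: [-0.6, -0.3, 0.5]
opening: 0.0342
grasp_force: 0.0
```

```bash
python3 -c "
from h import *
go(.4926,.1942,.024,190.3)"
```

```text
t 8.7 pos [0.4923 0.189  0.0488] [-179.9   -0.6 -170. ] q1,6 [21. 11.]
rotvec [-0.14 -0.65 -0.26] shift after turn [-0.0012  0.005   0.0248] now [-0.0015  0.0051  0.0248] n> 0.5
```

>>> servo_tool(
  moves=[
    [[0, -0.6, 0], [-0.001, 0.005, 0], 40],
    [[0, 0, 0], [0, 0, 0.024], 40],
    [[0, 0, 0], [0, 0, 0], 40],
    [[0, 0, 0], [0, 0, 0], 0],
    [[0, 0, 0], [0, 0, 0], 0],
    [[0, 0, 0], [0, 0, 0], 0],
    [[0, 0, 0], [0, 0, 0], 0],
    [[0, 0, 0], [0, 0, 0], 0],
  ],
  force=50,
)

```text
time: 9.45
ee_pos: [0.4955, 0.1956, 0.0305]
tcp_rot: [-179.9, 0.5, -169.9]
wrist_force: [-1.4, -2.9, 7.4]
opening: 0.0105
grasp_force: 52.6
```

```bash
python3 -c "
from h import *
go(.554,.1764,.024,175.6)"
```

```text
t 9.4 pos [0.4955 0.1956 0.0305] [-179.9    0.5 -169.9] q1,6 [22. 12.]
rotvec [1.000e-02 4.700e-01 1.447e+01] shift after turn [-0.0598 -0.0146  0.0065] now [-0.0542 -0.0291  0.007 ] n> 1.2
```

>>> servo_tool(
  moves=[
    [[0, 0, 0], [0, 0, -0.02], 0],
    [[0, 0, 7.2], [0, 0, -0.01], 0],
    [[0, 0.5, 7.3], [0, 0, 0], 0],
    [[0, 0, 0], [-0.03, -0.007, 0], 0],
    [[0, 0, 0], [-0.031, -0.008, 0], 0],
    [[0, 0, 0], [0, 0, 0.015], 0],
    [[0, 0, 0], [0, 0, 0.01], 0],
    [[0, 0, 0], [0, 0, 0], 0],
    [[0, 0, 0], [0, 0, 0], 0],
  ],
)

```text
time: 10.35
ee_pos: [0.5531, 0.176, 0.0335]
tcp_rot: [-180.0, -0.2, 175.6]
wrist_force: [-0.1, 0.8, -0.4]
opening: 0.0105
grasp_force: 54.2
```

```bash
python3 -c "
from h import *
go(.5555,.176,.03,175.6);print(get_obs()['wrist_force'],get_obs()['opening'])"
```

```text
t 10.3 pos [0.5531 0.176  0.0335] [-180.    -0.2  175.6] q1,6 [18. 22.]
rotvec [-0.03 -0.21  0.01] shift after turn [-0.0024  0.0002  0.0035] now [-0.0024  0.0002  0.0035] n> 0.1
[-0.10891556  0.83473653 -0.37549068] 0.010509889311577947
```

Lower it, then ease it toward the ledge.

>>> servo_tool(
  moves=[
    [[0, 0, 0], [0, 0, 0.003], 0],
    [[0, 0, 0], [-0.002, 0, 0], 0],
    [[0, 0, 0], [-0.002, 0, 0], 0],
    [[0, 0, 0], [0, 0, 0], 0],
  ],
)

```text
time: 10.75
ee_pos: [0.5584, 0.1756, 0.0309]
tcp_rot: [180.0, -0.1, 175.6]
wrist_force: [-0.3, -0.6, -0.0]
opening: 0.0105
grasp_force: 54.4
```

>>> servo_tool(
  moves=[
    [[0, 0, 0], [-0.002, 0, 0], 0],
    [[0, 0, 0], [0, 0, 0], 0],
  ],
)

```text
time: 10.95
ee_pos: [0.5595, 0.1754, 0.0308]
tcp_rot: [-180.0, -0.2, 175.6]
wrist_force: [-6.1, 0.4, 4.5]
opening: 0.0102
grasp_force: 54.9
```

>>> servo_tool(
  moves=[
    [[0, 0, 0], [-0.002, 0, 0], 0],
    [[0, 0, 0], [0, 0, 0], 0],
  ],
)

```text
time: 11.15
ee_pos: [0.5595, 0.1754, 0.0307]
tcp_rot: [180.0, -0.5, 175.6]
wrist_force: [-16.4, 1.0, 11.1]
opening: 0.0106
grasp_force: 55.8
```

>>> servo_tool(
  moves=[
    [[0, 0, 0], [0.003, 0, 0], 0],
    [[0, 0, 0], [0, 0, 0], 40],
    [[0, 0, 0], [0, 0, 0], 40],
    [[0, 0, 0], [0, 0, -0.03], 40],
    [[0, 0, 0], [0, 0, -0.05], 40],
    [[0, 0, 0], [0, 0, -0.05], 40],
    [[0, 0, 0], [0, 0, -0.05], 40],
    [[0, 0, 0], [0, 0, -0.05], 40],
    [[0, 0, 0], [0, 0, -0.04], 40],
    [[0, 0, 0.5], [0.006, -0.038, 0], 40],
    [[0, 0, 0.5], [0.006, -0.038, 0], 40],
  ],
)

```text
time: 12.25
ee_pos: [0.5424, 0.1004, 0.3016]
tcp_rot: [180.0, -0.0, 174.7]
wrist_force: [-0.1, -1.2, -0.5]
opening: 0.0341
grasp_force: 0.0
```

>>> servo_tool(
  moves=[
    [[0, 0, 0], [0.006, -0.038, 0], 40],
    [[0, 0, 0], [0.006, -0.038, 0], 40],
    [[0, 0, 0], [0.006, -0.038, 0], 40],
    [[0, 0, 0], [0.006, -0.038, 0], 40],
    [[0, 0, 0], [0.006, -0.038, 0], 40],
    [[0, 0, 0], [0.006, -0.038, 0], 40],
    [[0, 0, 0], [0.006, -0.038, 0], 40],
    [[0, 0, 0], [0.006, -0.038, 0], 40],
    [[0, 0, 0], [0, 0, 0], 40],
  ],
)

```text
time: 13.15
ee_pos: [0.4641, -0.2011, 0.3005]
tcp_rot: [-179.9, -0.2, 174.3]
wrist_force: [0.3, 0.6, 0.6]
opening: 0.0337
grasp_force: 0.0
```

```bash
python3 - <<'E'
from h import *
im,d=save("wrist","w3")
P=cloud("wrist",d)
for n in ["block2_c","case","cover_left_grip","cover_right_grip","case_left"]:
    print(n,[(round(r["score"],2),w("wrist",r["xyz"]).round(4).tolist()) for r in mark_of(n,"wrist")][:4])
for c in [(.5375,-.071),(.5095,-.371)]: blk(P,c,.092)
blk(P,(.555,.176),.042)
go(.5375,-.071,.12,174.5)
E
```

```text
block2_c [(0.77, [0.3215, -0.1659, 0.0261]), (0.3, [0.55, 0.1073, 0.0181])]
case [(0.94, [0.5243, -0.2118, 0.0006])]
cover_left_grip [(0.71, [0.5384, -0.0668, 0.0759])]
cover_right_grip [(0.68, [0.5115, -0.3629, 0.0794])]
case_left [(0.33, [0.5136, -0.3174, 0.0332])]
blk n 734 mean [ 0.5358 -0.069 ] rect 0.5373 -0.0682 0.0145 0.0694 dir 174.2
blk n 729 mean [ 0.5066 -0.3663] rect 0.5082 -0.3671 0.0144 0.0699 dir 174.4h.py:20: RuntimeWarning: Mean of empty slice.
  s=np.linalg.svd(q-q.mean(0),full_matrices=False)[2][0]
  ret = um.true_divide(
Traceback (most recent call last):
  File "h.py", line 20, in blk
    s=np.linalg.svd(q-q.mean(0),full_matrices=False)[2][0]
      ~~~~~~~~~~~~~~~~~~~~~~~~~~~~~~~~~~~~~~~~~~~~~~~~~^^^
IndexError: index 0 is out of bounds for axis 0 with size 0
```

View pics/w3.png

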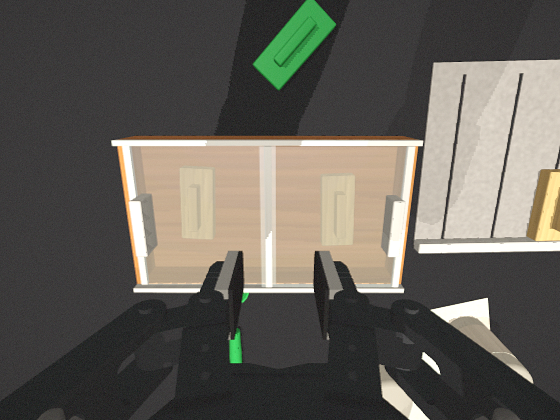

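The left grip bar is at about px (397,228), world (0.537,−0.069), and the right one at (143,225), world (0.508,−0.367). The spares are at (338,210) and (197,203), both along the case's x. I'll go to the left grip.

>>> servo_tool(
  moves=[
    [[0, 0, 0], [-0.015, 0.035, 0], 40],
    [[0, 0, 0], [-0.015, 0.035, 0], 40],
    [[0, 0, 0], [-0.015, 0.035, 0], 40],
    [[0, 0, 0], [-0.014, 0.034, 0], 40],
    [[0, 0, 0], [0, 0, 0.05], 40],
    [[0, 0, 0], [0, 0, 0.05], 40],
    [[0, 0, 0], [0, 0, 0.05], 40],
    [[0, 0, 0], [0, 0, 0.03], 40],
    [[0, 0, 0], [0, 0, 0], 40],
  ],
)

```text
time: 14.35
ee_pos: [0.534, -0.0634, 0.1161]
tcp_rot: [-180.0, -0.6, 174.7]
wrist_force: [-1.0, -1.0, 0.3]
opening: 0.0341
grasp_force: 0.0
```

```bash
python3 -c "
from h import *
go(.5365,-.0687,.076,174.4)"
```

```text
t 14.3 pos [ 0.534  -0.0634  0.1161] [-180.    -0.6  174.7] q1,6 [-7. -1.]
rotvec [-0.01 -0.58  0.28] shift after turn [-0.003  -0.0051  0.0401] now [-0.0034 -0.0051  0.0401] n> 0.8
```

>>> servo_tool(
  moves=[
    [[0, -0.5, 0.3], [-0.003, -0.005, 0], 40],
    [[0, 0, 0], [0, 0, 0.02], 40],
    [[0, 0, 0], [0, 0, 0.019], 40],
    [[0, 0, 0], [0, 0, 0], 40],
    [[0, 0, 0], [0, 0, 0], 0],
    [[0, 0, 0], [0, 0, 0], 0],
    [[0, 0, 0], [0, 0, 0], 0],
    [[0, 0, 0], [0, 0, 0], 0],
  ],
)

```text
time: 15.15
ee_pos: [0.5404, -0.0702, 0.0842]
tcp_rot: [-180.0, 0.5, 174.3]
wrist_force: [-1.3, -0.7, 7.2]
opening: 0.0124
grasp_force: 50.1
```

>>> servo_tool(
  moves=[
    [[0, 0, 0], [0, -0.02, 0], 0],
    [[0, 0, 0], [0, -0.02, 0], 0],
    [[0, 0, 0], [0, -0.02, 0], 0],
    [[0, 0, 0], [0, -0.02, 0], 0],
    [[0, 0, 0], [0, -0.02, 0], 0],
    [[0, 0, 0], [0, -0.012, 0], 0],
    [[0, 0, 0], [0, -0.004, 0], 0],
    [[0, 0, 0], [0, 0, 0], 0],
  ],
)

```text
time: 15.95
ee_pos: [0.5288, -0.1868, 0.0842]
tcp_rot: [-179.9, 0.6, 174.2]
wrist_force: [-1.3, -1.7, 7.4]
opening: 0.0124
grasp_force: 49.9
```

>>> servo_tool(
  moves=[
    [[0, 0, 0], [0, -0.004, 0], 0],
    [[0, 0, 0], [0, -0.003, 0], 0],
    [[0, 0, 0], [0, 0, 0], 0],
  ],
)

```text
time: 16.25
ee_pos: [0.5281, -0.1932, 0.0842]
tcp_rot: [-179.9, 0.6, 174.3]
wrist_force: [0.1, -0.3, 6.8]
opening: 0.0127
grasp_force: 49.9
```

>>> servo_tool(
  moves=[
    [[0, 0, 0], [0, -0.003, 0], 0],
    [[0, 0, 0], [0, -0.003, 0], 0],
    [[0, 0, 0], [0, 0, 0], 0],
  ],
)

```text
time: 16.55
ee_pos: [0.5278, -0.1963, 0.0842]
tcp_rot: [179.7, 0.6, 174.4]
wrist_force: [1.0, 14.2, 9.3]
opening: 0.0121
grasp_force: 50.4
```

>>> servo_tool(
  moves=[
    [[0, 0, 0], [0, 0, 0], 40],
    [[0, 0, 0], [0, 0, 0], 40],
    [[0, 0, 0], [0, 0, -0.03], 40],
    [[0, 0, 0], [0, 0, -0.05], 40],
    [[0, 0, 0], [0, 0, -0.05], 40],
    [[0, 0, 0], [0, 0, -0.05], 40],
    [[0, 0, 0], [0.025, 0, -0.03], 40],
    [[0, 0, 0], [0.025, 0.02, 0], 40],
    [[0, 0, 0], [0, 0, 0], 40],
  ],
)

```text
time: 17.45
ee_pos: [0.4759, -0.1724, 0.294]
tcp_rot: [-179.9, 0.5, 174.3]
wrist_force: [1.6, 0.2, -0.1]
opening: 0.034
grasp_force: 0.0
```

```bash
python3 - <<'E'
from h import *
go(.53,-.12,.12,174.4)
im,d=save("wrist","w4")
P=cloud("wrist",d)
blk(P,(.525,-.193),.092)
c=(P[...,2]>.042)&(P[...,2]<.054)&(P[...,1]>-.19)&(P[...,1]<-.06)&(P[...,0]>.46)&(P[...,0]<.59)
q=P[c];print(len(q),q.mean(0) if len(q) else 0)
if len(q): blk(P,q.mean(0),.048)
E
```

```text
t 17.4 pos [ 0.4759 -0.1724  0.294 ] [-179.9    0.5  174.3] q1,6 [-20. -14.]
rotvec [-0.07  0.53 -0.12] shift after turn [-0.0487  0.0574  0.174 ] now [-0.047   0.0578  0.1744] n> 3.8
blk n 701 mean [ 0.5241 -0.1953] rect 0.5255 -0.1954 0.0141 0.0695 dir 174.3
444 [ 0.53037733 -0.12686339  0.04648436]
blk n 444 mean [ 0.5304 -0.1269] rect 0.531 -0.1267 0.0118 0.0587 dir 176.6
```

View pics/w4.png

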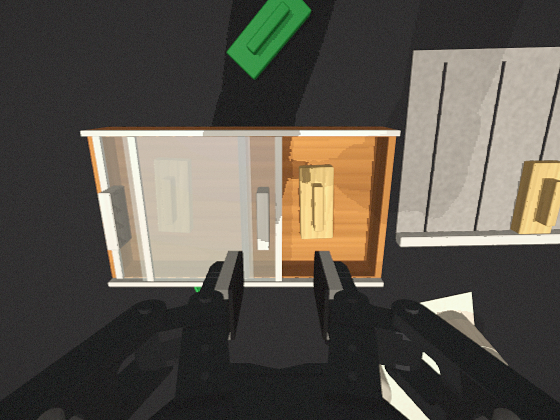

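The left cover is fully open, with its bar at px (263,217). The spare lies clear at (317,200), world (0.531,−0.127).

>>> servo_tool(
  moves=[
    [[0, 0, -2.3], [0, 0, 0], 40],
    [[0, 0, 0], [-0.026, 0.024, 0], 40],
    [[0, 0, 0], [-0.026, 0.024, 0], 40],
    [[0, 0, 0], [0, 0, 0.05], 40],
    [[0, 0, 0], [0, 0, 0.05], 40],
    [[0, 0, 0], [0, 0, 0.05], 40],
    [[0, 0, 0], [0, 0, 0.03], 40],
    [[0, 0, 0], [0, 0, 0], 40],
  ],
)

```text
time: 18.3
ee_pos: [0.5309, -0.1284, 0.1065]
tcp_rot: [180.0, -0.1, 176.6]
wrist_force: [0.3, 0.4, 0.7]
opening: 0.0342
grasp_force: 0.0
```

```bash
python3 -c "
from h import *
go(.5305,-.1268,.035,176.6)"
```

```text
t 18.3 pos [ 0.5309 -0.1284  0.1065] [ 1.800e+02 -1.000e-01  1.766e+02] q1,6 [-14. -10.]
rotvec [ 0.03 -0.13 -0.03] shift after turn [0.0005 0.0016 0.0715] now [0.0004 0.0015 0.0715] n> 1.4
```

>>> servo_tool(
  moves=[
    [[0, 0, 0], [0, 0.001, 0.04], 40],
    [[0, 0, 0], [0, 0, 0.03], 40],
    [[0, 0, 0], [0, 0, 0], 40],
    [[0, 0, 0], [0, 0, 0], 0],
    [[0, 0, 0], [0, 0, 0], 0],
    [[0, 0, 0], [0, 0, 0], 0],
    [[0, 0, 0], [0, 0, 0], 0],
  ],
  force=60,
)

```text
time: 19.0
ee_pos: [0.5352, -0.1278, 0.0442]
tcp_rot: [-180.0, 0.6, 176.6]
wrist_force: [0.3, 2.1, 8.3]
opening: 0.0094
grasp_force: 59.2
```

>>> servo_tool(
  moves=[
    [[0, 0, 0], [0, 0, -0.03], 0],
    [[0, 0, 0], [0, 0, -0.04], 0],
    [[0, 0, 0], [0, 0, -0.04], 0],
    [[0, 0, 0], [0, 0, 0], 0],
  ],
)

```text
time: 19.4
ee_pos: [0.5354, -0.1283, 0.1588]
tcp_rot: [-179.9, 0.9, 176.6]
wrist_force: [-0.3, 1.0, -0.6]
opening: 0.0092
grasp_force: 58.8
```

```bash
python3 -c "
from h import *
go(.560,.2478,.14,175.6)"
```

```text
t 19.4 pos [ 0.5354 -0.1283  0.1588] [-179.9    0.9  176.6] q1,6 [-13. -10.]
rotvec [-0.14  0.9   0.98] shift after turn [0.0044 0.3768 0.0188] now [-0.0018  0.3769  0.0179] n> 7.5
```

>>> servo_tool(
  moves=[
    [[0, 0, 1], [0, 0.038, 0], 0],
    [[0, 0, 0], [0, 0.038, 0], 0],
    [[0, 0, 0], [0, 0.038, 0], 0],
    [[0, 0, 0], [0, 0.038, 0], 0],
    [[0, 0, 0], [0, 0.038, 0], 0],
    [[0, 0, 0], [0, 0.038, 0], 0],
    [[0, 0, 0], [0, 0.038, 0], 0],
    [[0, 0, 0], [0, 0.038, 0], 0],
    [[0, 0, 0], [0, 0.038, 0], 0],
    [[0, 0, 0], [0, 0.035, 0.02], 0],
    [[0, 0, 0], [0, 0, 0.03], 0],
    [[0, 0, 0], [0, 0, 0], 0],
  ],
)

```text
time: 20.6
ee_pos: [0.5598, 0.2484, 0.0975]
tcp_rot: [-179.8, 0.0, 175.7]
wrist_force: [-0.1, -0.1, -1.2]
opening: 0.0092
grasp_force: 58.9
```

```bash
python3 -c "
from h import *
go(.561,.2478,.042,175.6)"
```

```text
t 20.6 pos [0.5598 0.2484 0.0975] [-179.8    0.   175.7] q1,6 [24. 28.]
rotvec [-0.2   0.03  0.08] shift after turn [-0.0013 -0.0005  0.0555] now [-0.0012 -0.0004  0.0555] n> 1.1
```

>>> servo_tool(
  moves=[
    [[0, 0, 0], [-0.001, 0, 0.03], 0],
    [[0, 0, 0], [0, 0, 0.02], 0],
    [[0, 0, 0], [0, 0, 0.006], 0],
    [[0, 0, 0], [0, 0, 0.003], 0],
    [[0, 0, 0], [0, 0, 0], 0],
  ],
)

```text
time: 21.1
ee_pos: [0.5636, 0.248, 0.0438]
tcp_rot: [180.0, 0.4, 175.5]
wrist_force: [0.1, -0.2, -0.8]
opening: 0.0095
grasp_force: 58.9
```

>>> servo_tool(
  moves=[
    [[0, 0, 0], [-0.003, 0, 0], 0],
    [[0, 0, 0], [-0.002, 0, 0], 0],
    [[0, 0, 0], [0, 0, 0], 0],
  ],
)

```text
time: 21.4
ee_pos: [0.567, 0.248, 0.0436]
tcp_rot: [180.0, 0.2, 175.6]
wrist_force: [-9.4, 0.9, 4.3]
opening: 0.009
grasp_force: 59.6
```

>>> servo_tool(
  moves=[
    [[0, 0, 0], [-0.002, 0, 0], 0],
    [[0, 0, 0], [0, 0, 0], 0],
  ],
)

```text
time: 21.6
ee_pos: [0.5672, 0.248, 0.0436]
tcp_rot: [180.0, 0.0, 175.6]
wrist_force: [-18.3, 0.3, 10.9]
opening: 0.0095
grasp_force: 60.4
```

>>> servo_tool(
  moves=[
    [[0, 0, 0], [0.004, 0, 0], 0],
    [[0, 0, 0], [0, 0, 0.004], 0],
    [[0, 0, 0], [0, 0, 0.002], 0],
    [[0, 0, 0], [0, 0, 0], 0],
  ],
)

```text
time: 22.0
ee_pos: [0.5668, 0.2488, 0.0382]
tcp_rot: [179.9, 0.4, 175.6]
wrist_force: [-4.2, 2.3, 10.7]
opening: 0.0093
grasp_force: 60.3
```

>>> servo_tool(
  moves=[
    [[0, 0, 0], [0, 0, 0], 40],
    [[0, 0, 0], [0, 0, 0], 40],
    [[0, 0, 0], [0, 0, -0.03], 40],
    [[0, 0, 0], [0, 0, -0.05], 40],
    [[0, 0, 0], [0, 0, -0.05], 40],
    [[0, 0, 1.2], [0, -0.041, 0], 40],
    [[0, 0, 0], [0, -0.041, 0], 40],
    [[0, 0, 0], [0, -0.041, 0], 40],
    [[0, 0, 0], [0, -0.041, 0], 40],
    [[0, 0, 0], [0, -0.041, 0], 40],
    [[0, 0, 0], [0, -0.041, 0], 40],
    [[0, 0, 0], [0, -0.041, 0], 40],
  ],
)

```text
time: 23.2
ee_pos: [0.5377, -0.0395, 0.1664]
tcp_rot: [-180.0, 0.3, 174.4]
wrist_force: [1.1, -0.7, 0.7]
opening: 0.034
grasp_force: 0.0
```

>>> servo_tool(
  moves=[
    [[0, 0, 0], [-0.001, -0.041, 0], 40],
    [[0, 0, 0], [-0.001, -0.041, 0], 40],
    [[0, 0, 0], [-0.001, -0.041, 0], 40],
    [[0, 0, 0], [0, -0.035, 0], 40],
    [[0, 0, 0], [0, 0, 0.03], 40],
    [[0, 0, 0], [0, 0, 0], 40],
  ],
)

```text
time: 23.8
ee_pos: [0.524, -0.196, 0.133]
tcp_rot: [180.0, 0.0, 174.3]
wrist_force: [-0.2, 0.9, -0.8]
opening: 0.0342
grasp_force: 0.0
```

```bash
python3 -c "
from h import *
go(.5255,-.1954,.082,174.4)"
```

```text
t 23.8 pos [ 0.524 -0.196  0.133] [180.    0.  174.3] q1,6 [-21. -15.]
rotvec [ 0.05  0.04 -0.15] shift after turn [-0.0014  0.0007  0.051 ] now [-0.0014  0.0007  0.051 ] n> 1.0
```

>>> servo_tool(
  moves=[
    [[0, 0, 0], [-0.001, 0, 0.03], 40],
    [[0, 0, 0], [0, 0, 0.02], 40],
    [[0, 0, 0], [0, 0, 0], 40],
    [[0, 0, 0], [0, 0, 0], 0],
    [[0, 0, 0], [0, 0, 0], 0],
    [[0, 0, 0], [0, 0, 0], 0],
    [[0, 0, 0], [0, 0, 0], 0],
  ],
)

```text
time: 24.5
ee_pos: [0.5276, -0.1954, 0.0884]
tcp_rot: [-180.0, 0.5, 174.4]
wrist_force: [-2.4, 1.5, 6.1]
opening: 0.011
grasp_force: 59.1
```

>>> servo_tool(
  moves=[
    [[0, 0, 0], [0, 0.02, 0], 0],
    [[0, 0, 0], [0, 0.02, 0], 0],
    [[0, 0, 0], [0, 0.02, 0], 0],
    [[0, 0, 0], [0, 0.02, 0], 0],
    [[0, 0, 0], [0, 0.02, 0], 0],
    [[0, 0, 0], [0, 0.016, 0], 0],
    [[0, 0, 0], [0, 0.008, 0], 0],
    [[0, 0, 0], [0, 0.004, 0], 0],
    [[0, 0, 0], [0, 0, 0], 0],
  ],
)

```text
time: 25.4
ee_pos: [0.5403, -0.0674, 0.0884]
tcp_rot: [-180.0, 0.5, 174.4]
wrist_force: [-1.0, 2.2, 5.6]
opening: 0.0112
grasp_force: 59.2
```

>>> servo_tool(
  moves=[
    [[0, 0, 0], [0, 0.003, 0], 0],
    [[0, 0, 0], [0, 0, 0], 0],
  ],
)

```text
time: 25.6
ee_pos: [0.5404, -0.0665, 0.0884]
tcp_rot: [-179.8, 0.5, 174.3]
wrist_force: [-2.7, -8.8, 6.7]
opening: 0.0112
grasp_force: 59.3
```

>>> servo_tool(
  moves=[
    [[0, 0, 0], [0, 0, 0], 40],
    [[0, 0, 0], [0, 0, 0], 40],
    [[0, 0, 0], [0, 0, -0.03], 40],
    [[0, 0, 0], [0, 0, -0.03], 40],
    [[0, 0, 0], [0, -0.04, 0], 40],
    [[0, 0, 0], [0, -0.04, 0], 40],
    [[0, 0, 0], [0, -0.04, 0], 40],
    [[0, 0, 0], [0, -0.04, 0], 40],
    [[0, 0, 0], [0, -0.04, 0], 40],
    [[0, 0, 0], [0.002, -0.04, 0], 40],
    [[0, 0, 0], [0.002, -0.04, 0], 40],
    [[0, 0, 0], [0, -0.022, 0], 40],
  ],
)

```text
time: 26.8
ee_pos: [0.5052, -0.3677, 0.1466]
tcp_rot: [-180.0, 0.3, 174.3]
wrist_force: [0.4, 0.2, 0.0]
opening: 0.0338
grasp_force: 0.0
```

```bash
python3 -c "
from h import *
go(.508,-.367,.082,174.4)"
```

```text
t 26.8 pos [ 0.5052 -0.3677  0.1466] [-180.     0.3  174.3] q1,6 [-36. -30.]
rotvec [-0.03  0.35 -0.12] shift after turn [-0.0027  0.001   0.0646] now [-0.0023  0.001   0.0646] n> 1.3
```

>>> servo_tool(
  moves=[
    [[0, 0, 0], [-0.002, 0.001, 0.035], 40],
    [[0, 0, 0], [0, 0, 0.029], 40],
    [[0, 0, 0], [0, 0, 0], 40],
    [[0, 0, 0], [0, 0, 0], 0],
    [[0, 0, 0], [0, 0, 0], 0],
    [[0, 0, 0], [0, 0, 0], 0],
    [[0, 0, 0], [0, 0, 0], 0],
  ],
)

```text
time: 27.5
ee_pos: [0.5088, -0.3647, 0.0844]
tcp_rot: [-179.9, 0.4, 174.4]
wrist_force: [-3.0, -0.6, 5.1]
opening: 0.0121
grasp_force: 61.2
```

>>> servo_tool(
  moves=[
    [[0, 0, 0], [0, 0.02, 0], 0],
    [[0, 0, 0], [0, 0.02, 0], 0],
    [[0, 0, 0], [0, 0.02, 0], 0],
    [[0, 0, 0], [0, 0.02, 0], 0],
    [[0, 0, 0], [0, 0.02, 0], 0],
    [[0, 0, 0], [0, 0.014, 0], 0],
    [[0, 0, 0], [0, 0.005, 0], 0],
    [[0, 0, 0], [0, 0.004, 0], 0],
    [[0, 0, 0], [0, 0, 0], 0],
  ],
)

```text
time: 28.4
ee_pos: [0.5207, -0.2453, 0.0844]
tcp_rot: [-179.5, 0.5, 174.3]
wrist_force: [-4.9, -19.8, 2.9]
opening: 0.0118
grasp_force: 61.3
```

>>> servo_tool(
  moves=[
    [[0, 0, 0], [0, 0.002, 0], 0],
    [[0, 0, 0], [0, 0, 0], 0],
  ],
)

```text
time: 28.6
ee_pos: [0.5207, -0.2452, 0.0844]
tcp_rot: [-179.3, 0.5, 174.2]
wrist_force: [-5.3, -27.8, 2.0]
opening: 0.0122
grasp_force: 61.1
```

>>> servo_tool(
  moves=[
    [[0, 0, 0], [0, 0, 0], 40],
    [[0, 0, 0], [0, 0, 0], 40],
    [[0, 0, 0], [0, 0, -0.03], 40],
    [[0, 0, 0], [0, 0, -0.05], 40],
    [[0, 0, 0], [0, 0, -0.05], 40],
    [[0, 0, 0], [0, 0, -0.05], 40],
    [[0, 0, 0], [0.025, -0.02, -0.03], 40],
    [[0, 0, 0], [0.025, -0.02, 0], 40],
    [[0, 0, 0], [0, 0, 0], 40],
  ],
)

```text
time: 29.5
ee_pos: [0.4643, -0.2757, 0.2945]
tcp_rot: [-179.9, 0.5, 174.3]
wrist_force: [-0.3, 0.9, -0.2]
opening: 0.0343
grasp_force: 0.0
```

```bash
python3 - <<'E'
from h import *
go(.51,-.3,.12,174.4)
im,d=save("wrist","w5")
P=cloud("wrist",d)
for c in [(.537,-.066),(.52,-.244)]: blk(P,c,.092)
c=(P[...,2]>.042)&(P[...,2]<.054)&(P[...,1]>-.375)&(P[...,1]<-.275)&(P[...,0]>.45)&(P[...,0]<.57)
q=P[c];print(len(q),q.mean(0) if len(q) else 0)
if len(q): blk(P,q.mean(0),.048,.04)
E
```

```text
t 29.5 pos [ 0.4643 -0.2757  0.2945] [-179.9    0.5  174.3] q1,6 [-31. -25.]
rotvec [-0.1  0.5 -0.1] shift after turn [-0.0478 -0.0198  0.1745] now [-0.0463 -0.0194  0.175 ] n> 3.6
blk n 786 mean [ 0.5365 -0.0659] rect 0.5379 -0.0653 0.0153 0.0692 dir 174.4
blk n 709 mean [ 0.5193 -0.2438] rect 0.5203 -0.2438 0.0142 0.0696 dir 174.6
436 [ 0.50178389 -0.3144913   0.04633185]
blk n 431 mean [ 0.502  -0.3145] rect 0.5028 -0.3147 0.0116 0.0594 dir 171.6
```

View pics/w5.png

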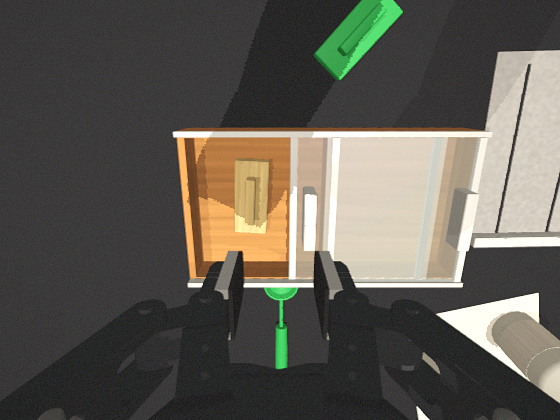

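The right cover is open and the left is shut. The spare is at px (252,197), world (0.5025,−0.3147), and clear.

>>> servo_tool(
  moves=[
    [[0, 0, 2.7], [0, 0, 0], 40],
    [[0, 0, 0], [-0.022, -0.016, 0], 40],
    [[0, 0, 0], [-0.022, -0.017, 0], 40],
    [[0, 0, 0], [0, 0, 0.05], 40],
    [[0, 0, 0], [0, 0, 0.05], 40],
    [[0, 0, 0], [0, 0, 0.05], 40],
    [[0, 0, 0], [0, 0, 0.03], 40],
    [[0, 0, 0], [0, 0, 0], 40],
  ],
)

```text
time: 30.35
ee_pos: [0.5039, -0.3116, 0.1071]
tcp_rot: [179.8, -0.1, 171.7]
wrist_force: [-0.4, -0.1, 0.2]
opening: 0.0341
grasp_force: 0.0
```

```bash
python3 -c "
from h import *
go(.5025,-.3147,.035,171.6)"
```

```text
t 30.4 pos [ 0.5039 -0.3116  0.1071] [ 1.798e+02 -1.000e-01  1.717e+02] q1,6 [-32. -24.]
rotvec [ 0.22 -0.11  0.14] shift after turn [ 0.0009 -0.0033  0.0721] now [ 0.0008 -0.0036  0.0721] n> 1.4
```

>>> servo_tool(
  moves=[
    [[0, 0, 0], [0.003, -0.003, 0.04], 40],
    [[0, 0, 0], [0, 0, 0.031], 40],
    [[0, 0, 0], [0, 0, 0], 40],
    [[0, 0, 0], [0, 0, 0], 0],
    [[0, 0, 0], [0, 0, 0], 0],
    [[0, 0, 0], [0, 0, 0], 0],
    [[0, 0, 0], [0, 0, 0], 0],
  ],
  force=60,
)

```text
time: 31.05
ee_pos: [0.504, -0.3171, 0.0446]
tcp_rot: [-179.9, 0.6, 171.7]
wrist_force: [0.3, 1.5, 7.0]
opening: 0.0091
grasp_force: 59.1
```

>>> servo_tool(
  moves=[
    [[0, 0, 0], [0, 0, -0.03], 0],
    [[0, 0, 0], [0, 0, -0.04], 0],
    [[0, 0, 0], [0, 0, -0.04], 0],
    [[0, 0, 0], [0, 0, 0], 0],
  ],
)

```text
time: 31.45
ee_pos: [0.5042, -0.3178, 0.1595]
tcp_rot: [-179.7, 0.9, 171.7]
wrist_force: [0.3, -0.3, -0.5]
opening: 0.009
grasp_force: 58.8
```

```bash
python3 -c "
from h import *
go(.565,.3196,.10,175.6)"
```

```text
t 31.4 pos [ 0.5042 -0.3178  0.1595] [-179.7    0.9  171.7] q1,6 [-32. -24.]
rotvec [-0.29  0.9  -3.92] shift after turn [-0.0118  0.6402  0.0595] now [0.0329 0.6397 0.0562] n> 12.9
```

>>> servo_tool(
  moves=[
    [[0, 0, -3.9], [0, 0, 0], 0],
    [[0, 0, 0], [0, 0.04, 0], 0],
    [[0, 0, 0], [0, 0.04, 0], 0],
    [[0, 0, 0], [0, 0.04, 0], 0],
    [[0, 0, 0], [0, 0.04, 0], 0],
    [[0, 0, 0], [0, 0.04, 0], 0],
    [[0, 0, 0], [0, 0.04, 0], 0],
    [[0, 0, 0], [0, 0.04, 0], 0],
    [[0, 0, 0], [0, 0.04, 0], 0],
    [[0, 0, 0], [0, 0.04, 0], 0],
    [[0, 0, 0], [0, 0.04, 0], 0],
  ],
)

```text
time: 32.55
ee_pos: [0.5329, 0.0842, 0.1523]
tcp_rot: [-180.0, 0.4, 175.6]
wrist_force: [1.9, 0.0, -0.6]
opening: 0.0091
grasp_force: 58.8
```

>>> servo_tool(
  moves=[
    [[0, 0, 0], [0, 0.04, 0], 0],
    [[0, 0, 0], [0, 0.04, 0], 0],
    [[0, 0, 0], [0, 0.04, 0], 0],
    [[0, 0, 0], [0, 0.04, 0], 0],
    [[0, 0, 0], [-0.006, 0.04, 0], 0],
    [[0, 0, 0], [-0.006, 0.04, 0], 0],
    [[0, 0, 0], [0, 0, 0.03], 0],
    [[0, 0, 0], [0, 0, 0.03], 0],
    [[0, 0, 0], [0, 0, 0], 0],
  ],
)

```text
time: 33.45
ee_pos: [0.5617, 0.3202, 0.0872]
tcp_rot: [-179.8, 0.0, 175.6]
wrist_force: [-0.2, 0.3, -1.5]
opening: 0.0092
grasp_force: 58.9
```

```bash
python3 -c "
from h import *
go(.565,.3196,.042,175.6);print(get_obs()['opening'])"
```

```text
t 33.5 pos [0.5617 0.3202 0.0872] [-179.8    0.   175.6] q1,6 [30. 34.]
rotvec [-0.23  0.03  0.01] shift after turn [-0.0033 -0.0003  0.0452] now [-0.0033 -0.0001  0.0452] n> 0.9
0.009221509005743037
```

>>> servo_tool(
  moves=[
    [[0, 0, 0], [-0.002, 0, 0.03], 0],
    [[0, 0, 0], [0, 0, 0.014], 0],
    [[0, 0, 0], [0, 0, 0.003], 0],
    [[0, 0, 0], [0, 0, 0], 0],
  ],
)

```text
time: 33.85
ee_pos: [0.5659, 0.3204, 0.0452]
tcp_rot: [-180.0, 0.3, 175.6]
wrist_force: [-0.3, 0.1, 0.7]
opening: 0.0087
grasp_force: 58.9
```

>>> servo_tool(
  moves=[
    [[0, 0, 0], [-0.003, 0, 0], 0],
    [[0, 0, 0], [-0.001, 0, 0], 0],
    [[0, 0, 0], [0, 0, 0], 0],
  ],
)

```text
time: 34.15
ee_pos: [0.5698, 0.3205, 0.0455]
tcp_rot: [180.0, 0.3, 175.6]
wrist_force: [-3.6, 0.3, 0.4]
opening: 0.0088
grasp_force: 59.2
```

>>> servo_tool(
  moves=[
    [[0, 0, 0], [0.001, 0, 0.004], 0],
    [[0, 0, 0], [0, 0, 0.003], 0],
    [[0, 0, 0], [0, 0, 0], 0],
  ],
)

```text
time: 34.45
ee_pos: [0.5692, 0.3205, 0.0387]
tcp_rot: [180.0, 0.4, 175.6]
wrist_force: [-3.8, -1.7, 9.0]
opening: 0.0093
grasp_force: 60.2
```

>>> servo_tool(
  moves=[
    [[0, 0, 0], [0, 0, 0], 40],
    [[0, 0, 0], [0, 0, 0], 40],
    [[0, 0, 0], [0, 0, -0.03], 40],
    [[0, 0, 0], [0, 0, -0.05], 40],
    [[0, 0, 0], [0, 0, -0.05], 40],
    [[0, 0, 1.2], [0, -0.04, 0], 40],
    [[0, 0, 0], [0, -0.04, 0], 40],
    [[0, 0, 0], [0, -0.04, 0], 40],
    [[0, 0, 0], [0, -0.04, 0], 40],
    [[0, 0, 0], [0, -0.04, 0], 40],
    [[0, 0, 0], [0, -0.04, 0], 40],
    [[0, 0, 0], [0, -0.04, 0], 40],
  ],
)

```text
time: 35.65
ee_pos: [0.5412, 0.0401, 0.1673]
tcp_rot: [-180.0, 0.4, 174.4]
wrist_force: [0.1, 0.2, -0.8]
opening: 0.0337
grasp_force: 0.0
```

>>> servo_tool(
  moves=[
    [[0, 0, 0], [-0.001, -0.041, 0], 40],
    [[0, 0, 0], [-0.001, -0.041, 0], 40],
    [[0, 0, 0], [-0.001, -0.041, 0], 40],
    [[0, 0, 0], [-0.001, -0.041, 0], 40],
    [[0, 0, 0], [-0.001, -0.041, 0], 40],
    [[0, 0, 0], [-0.001, -0.041, 0], 40],
    [[0, 0, 0], [-0.001, -0.041, 0], 40],
    [[0, 0, 0], [0, 0, 0.03], 40],
    [[0, 0, 0], [0, 0, 0], 40],
  ],
)

```text
time: 36.55
ee_pos: [0.5188, -0.2452, 0.1338]
tcp_rot: [179.9, 0.0, 174.3]
wrist_force: [0.1, 0.9, -0.4]
opening: 0.0338
grasp_force: 0.0
```

```bash
python3 -c "
from h import *
go(.5205,-.244,.082,174.4)"
```

```text
t 36.5 pos [ 0.5188 -0.2452  0.1338] [179.9   0.  174.3] q1,6 [-25. -20.]
rotvec [ 0.08  0.04 -0.15] shift after turn [-0.0016  0.0014  0.0518] now [-0.0015  0.0013  0.0518] n> 1.0
```

>>> servo_tool(
  moves=[
    [[0, 0, 0], [-0.001, 0.001, 0.03], 40],
    [[0, 0, 0], [0, 0, 0.021], 40],
    [[0, 0, 0], [0, 0, 0], 40],
    [[0, 0, 0], [0, 0, 0], 0],
    [[0, 0, 0], [0, 0, 0], 0],
    [[0, 0, 0], [0, 0, 0], 0],
    [[0, 0, 0], [0, 0, 0], 0],
  ],
)

```text
time: 37.25
ee_pos: [0.5221, -0.2456, 0.0884]
tcp_rot: [-179.7, 0.4, 174.3]
wrist_force: [-2.8, -9.4, -3.5]
opening: 0.011
grasp_force: 58.6
```

>>> servo_tool(
  moves=[
    [[0, 0, 0], [0, -0.02, 0], 0],
    [[0, 0, 0], [0, -0.02, 0], 0],
    [[0, 0, 0], [0, -0.02, 0], 0],
    [[0, 0, 0], [0, -0.02, 0], 0],
    [[0, 0, 0], [0, -0.02, 0], 0],
    [[0, 0, 0], [0, -0.016, 0], 0],
    [[0, 0, 0], [0, -0.008, 0], 0],
    [[0, 0, 0], [0, -0.004, 0], 0],
    [[0, 0, 0], [0, 0, 0], 0],
  ],
)

```text
time: 38.15
ee_pos: [0.5094, -0.3733, 0.0883]
tcp_rot: [-179.8, 0.4, 174.3]
wrist_force: [-3.5, -1.0, 5.1]
opening: 0.0114
grasp_force: 60.5
```

>>> servo_tool(
  moves=[
    [[0, 0, 0], [0, -0.003, 0], 0],
    [[0, 0, 0], [0, 0, 0], 0],
  ],
)

```text
time: 38.35
ee_pos: [0.5092, -0.3752, 0.0883]
tcp_rot: [-179.9, 0.4, 174.4]
wrist_force: [-3.3, 3.4, 6.6]
opening: 0.011
grasp_force: 60.6
```

>>> servo_tool(
  moves=[
    [[0, 0, 0], [0, -0.003, 0], 0],
    [[0, 0, 0], [0, 0, 0], 0],
    [[0, 0, 0], [0, 0, 0], 40],
    [[0, 0, 0], [0, 0, 0], 40],
    [[0, 0, 0], [0, 0, -0.04], 40],
    [[0, 0, 0], [0, 0, -0.05], 40],
    [[0, 0, 0], [0, 0, -0.05], 40],
    [[0, 0, 0], [0.015, 0.042, -0.03], 40],
    [[0, 0, 0], [0.015, 0.042, -0.02], 40],
    [[0, 0, 0], [0.015, 0.042, -0.02], 40],
    [[0, 0, 0], [0.015, 0.042, 0], 40],
    [[0, 0, 0], [0, 0, 0], 40],
  ],
)

```text
time: 39.55
ee_pos: [0.4645, -0.2041, 0.2967]
tcp_rot: [-179.9, 0.5, 174.5]
wrist_force: [-0.5, -0.8, 0.5]
opening: 0.0342
grasp_force: 0.0
```

```bash
python3 - <<'E'
from h import *
go(.449,.21,.295,175.6)
im,d=save("wrist","w6")
P=cloud("wrist",d)
for c in [(.537,-.066),(.508,-.374)]: blk(P,c,.092)
E
```

```text
t 39.5 pos [ 0.4645 -0.2041  0.2967] [-179.9    0.5  174.5] q1,6 [-24. -18.]
rotvec [-0.08  0.55 -1.06] shift after turn [0.0473 0.4117 0.0017] now [0.0549 0.4107 0.0006] n> 8.3
blk n 726 mean [ 0.5365 -0.0682] rect 0.5379 -0.0678 0.0143 0.0701 dir 174.4
blk n 729 mean [ 0.5062 -0.3745] rect 0.5073 -0.3753 0.0145 0.0704 dir 174.2
```

>>> servo_tool(
  moves=[
    [[0, 0, 0], [0.005, 0.041, 0], 40],
    [[0, 0, 0], [0.005, 0.041, 0], 40],
    [[0, 0, 0], [0.005, 0.041, 0], 40],
    [[0, 0, 0], [0.005, 0.041, 0], 40],
    [[0, 0, 0], [0.005, 0.041, 0], 40],
    [[0, 0, 0], [0.005, 0.041, 0], 40],
    [[0, 0, 0], [0.005, 0.041, 0], 40],
    [[0, 0, 0], [0.005, 0.041, 0], 40],
    [[0, 0, 0], [0.005, 0.041, 0], 40],
    [[0, 0, 0], [0.005, 0.03, 0], 40],
    [[0, 0, 0], [0, 0, 0], 40],
  ],
)

```text
time: 40.7
ee_pos: [0.4553, 0.1974, 0.2928]
tcp_rot: [-180.0, 0.3, 174.5]
wrist_force: [-0.1, -0.6, -0.4]
opening: 0.0342
grasp_force: 0.0
```

```bash
python3 - <<'E'
from h import *
go(.449,.21,.295,175.6)
im,d=save("wrist","w7")
P=cloud("wrist",d)
for c in [(.568,.320),(.562,.248),(.557,.176)]: blk(P,c,.042,.04)
E
```

```text
t 40.7 pos [0.4553 0.1974 0.2928] [-180.     0.3  174.5] q1,6 [24. 29.]
rotvec [-0.04  0.3  -1.07] shift after turn [ 0.0073  0.0121 -0.0022] now [ 0.0075  0.012  -0.0022] n> 0.3
blk n 407 mean [0.5662 0.3191] rect 0.5673 0.3196 0.0125 0.0594 dir 175.6
blk n 247 mean [0.5502 0.2492] rect 0.5514 0.2496 0.0121 0.0373 dir 176.0
blk n 375 mean [0.5557 0.1749] rect 0.5565 0.1746 0.0119 0.0594 dir 175.8
```

View pics/w7.png

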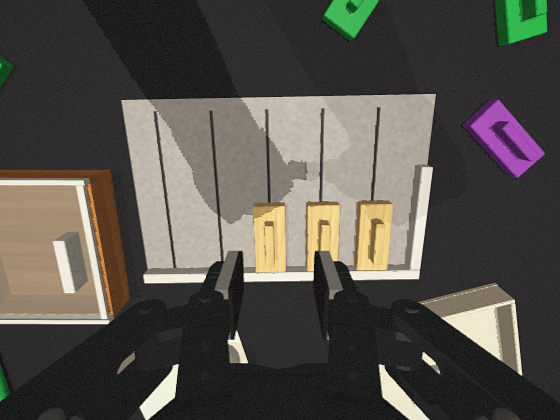

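All three blocks are flush on lines 1–3, at px (374,235), (323,235) and (269,235), and the measured grip-bar distance puts the covers within about 1 mm of shut. Handing in.

```bash
python3 -c "
from workcell import *
print(job_done())"
```

```text
the job is handed in; nothing more can be done
None
```

The job is handed in: the mat block and both spares stand on lines 1–3 against the ledge, both covers are shut to within about 1 mm, and the last wrist-camera check showed nothing out of place (the verdict itself was not reported).

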